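Take the bore size of a split bearing housing with a telescoping gauge

TASK

Put the telescoping gauge from the orange stand into the upright bore of the split bearing housing, flange down on its top and plungers pointing across the split; press the green end of its rocker so that the plungers spring out to the bore, then press the red end just until the lock bites. Draw the gauge out with its plungers held at the bore's size and put it back upright in its stand. Treat the rocker gently, and leave the other things where they are.

Things in the scene. Friction and masses are not known exactly. Their poses are not given: they have to be found in the camera images.
- gauge: Telescoping bore gauge, loose, 0.35 kg, upright. Origin: centre of its flange's underside, z up. Flange 68 mm diameter, 6 mm thick. Below it a pilot 34 mm diameter, 10 mm long, a neck, and a head 29 mm diameter with a tapered nose that ends 46 mm below the origin. Two brass plungers in the head, 32 mm below the origin, along the gauge's x axis, move out and in equally, by springs of 2 N each.
- handle (a point): Centre of the black handle, 28 mm above the gauge's origin. Handle 24 mm along the gauge's x, 20 mm along y, from 6 to 42 mm above the origin. Grip it across y: the rocker on top is narrower than that.
- rocker: Lock rocker on the gauge, 48 x 12 mm along its x, pivot (origin) 52 mm above the gauge's origin. Round bumps: green at 20 mm to -x releases the plungers, red at 20 mm to +x locks. Bump tops stand 67 mm (up) to 57 mm (down) above the gauge's origin. Stays where left; a bump moves at about 6 N. At the start red is fully down. Delicate: never press it with more than 20 N.
- red (a point): Top of the rocker's red bump. Pressed down after a release it goes at 6 to 7 N without effect until its stop meets the plungers; there the force rises by about 3 N and the lock has bitten. Pushed on past this it draws the plungers in, off the bore: a false size.
- green (a point): Top of the rocker's green bump. Pressed fully down, onto a firm stop, it frees the plungers.
- tip_a (a point): Outermost point of the plunger on the gauge's -x side. The tips are 34 mm apart at the start (held fully in), 46 mm when free.
- tip_b (a point): Outermost point of the plunger on the gauge's +x side.
- hub: Split bearing housing, blue and dark steel, fixed on a steel plate 130 x 120 x 8 mm; origin at the centre of the plate's underside. Two halves, parted along its y axis; the +x half stands off on shims, so the bore along x is 38 to 43 mm, unknown; along y it is 37 mm. Open top at 60 mm, bore down to 8 mm. The plungers must point along its x.
- bore (a point): Centre of the bore's mouth in the housing's top face as it would be without shims, 60 mm above the table; x across the split. The true centre lies 0.5 to 3 mm from it to +x.
- wall_a (a point): Point on the bore's -x wall, 32 mm below the top face.
- wall_b (a point): Point on the bore's +x wall (the shimmed half), 32 mm below the top face.
- stand: Orange stand for the gauge, fixed, 74 mm square and 56 mm high with a square well 48 mm wide, 50 mm deep, on a black foot 90 mm square; origin at the centre of its underside. The gauge hangs in it by its flange.
- mouth (a point): Centre of the stand's well in its top face, 56 mm above the table: where the gauge's origin belongs, any yaw.
- spray_can: Red can, 54 mm diameter, 170 mm high, a bystander.
- grease_jar: Yellow jar, 64 mm diameter, 70 mm high, a bystander.
- screwdriver: Orange screwdriver lying flat, a bystander.
- wrench: Steel wrench lying flat, a bystander.
- bearing_ring: Steel ring, 52 mm diameter, 15 mm high, a bystander.
- cap_plug: Blue plug, 36 mm diameter, 22 mm high, a bystander.
Not all that is in view belongs to the job. Leave any blue look-alike of the gauge alone.

How it is judged:
By the outcome, as a careful person would: the job done as asked, in the order asked, and still so for the second after the job is handed in, with the robot touching nothing.
It also fails if it takes over 72 s, if anything falls off the work surface, if the arm or the gripper's body presses on something with over 40 N, if the wrist force passes 120 N, or if a joint passes its speed limit or range.

ROBOT

A 6-joint arm with a two-finger parallel gripper is mounted at the origin on the work surface. World frame = base frame: x ahead of the robot, y to its left, z up, the work surface at z = 0. Lengths are in mm, angles in rad, forces in N, time in s.
With the tool pointing down it reaches from about 325 to 875 mm from the base axis. Payload 4.4 kg.
Tool frame: the origin (TCP) lies at the very end of the fingers, on their centre line; the grasp point (between the pads) lies tcp_to_grasp behind it (tcp_to_grasp is the distance from the TCP to the grasp point, in mm); z points along the fingers, y is the line along which they close (so a half turn about z gives the same grasp; the last joint's range is limited). The gripper opens to 85 mm and grips with 20 to 120 N. Pads are 22 mm wide; open, the fingers measure 114 mm over their backs; the gripper's body (76 mm by 85 mm) begins 54 mm behind the grasp point. The pads swing forward as they close: fully open they stand 13 mm farther back than shut.
Start: joints at [-1.462, 0.207, 1.542, -0, 1.393, -0.15], TCP at [147.697, -555.709, 231.282] pointing down, gripper open.
Joint ranges: [-2.73, 2.73], [-0.86, 2.22], [0.23, 2.46], [-1.11, 4.25], [0.08, 2.63], [-2.82, 2.82]. Speed limits (rad/s): [2.79, 2.79, 3.14, 3.14, 3.14, 3.14].

INTERFACE

Orientations are given as a unit quaternion [x, y, z, w].
In Python, from rig import observe, camera, camera_params, hand_in, spot_in, cut_out, landmark_of, tcp_to_grasp gives the robot as it stands.
- The arm moves only by the tool play_rows, never from a script. Its argument "commands" is a list that holds one entry, the list of rows, each a list of 4 numbers: the shift along the world's x, y, z in mm, then the turn about the world's z in degrees. In form: [[[dx, dy, dz, twist], ...]]. A call has 1 to 5 rows; each row shifts and turns the commanded pose from where the row before left it; what a row does not reach is not made up. A row lasts 1/12 s, in which the tool goes at most 41.7 mm and 7.16 degrees, less where a joint would pass 70% of its speed; a pose out of reach is approached as far as the arm can. A call is refused whole if a number of a shift passes 41.7 or a number of a turn 7.16, either way. A call with a gripper value outside its range is refused whole. "fingers" is the finger opening in mm, from 0 to 85.4, set as the call begins (left out, the last holds). The fingers move at their own pace and stop on an object; "force" is the grip in N (left out, the last holds). Time passes only in rows, so rows that do not move let the fingers close. It gives the time, the measured TCP pose, the force, the opening and the grip force at its end, in the units of the state.
- observe(): the state, without advancing time (a new reading comes with each control period).
- camera(name): name is "scene" or "side" or "wrist"; returns the picture (384x512x3 uint8, blue, green, red); there is no depth.
- camera_params(name): a dict with "K" (3x3 intrinsics, pixels), "position" and "attitude" of the camera in the world; the wrist camera has in their place "hand_eye" (4x4, takes a point from camera to tool coordinates, whose origin is the TCP and whose axes are the flange's). Camera axes: x right, y up, looking along -z (the intrinsics and any distortion apply to the point x, -y, -z); pixel columns grow to the right and rows downward; lengths in mm; the calibration is good to about 2 mm. A picture is of the moment at which its call begins: read the wrist's pose just before it. camera_params takes no time and is no camera call.
- hand_in(): hands the job in; it is judged then, once.
Trained networks look in the newest picture that a camera, given by its name, has taken for a name from the list of things; names that differ only in an ending like _2 or _b are one class to them, and where a whole thing is asked for, a point or a joint stands for the part that bears it (a point fixed in the world has none). Each returns a list of dicts, best first, with "confidence" (0 to 1); they miss things now and then, are a little off and sometimes report something else, mostly with a low value. They report only what shows in the picture. A call takes as long as a camera call. They do not tell look-alikes from the thing itself.
- spot_in(target, camera): "point" ([x, y, z] in mm, in world coordinates, good to about 4 mm: the middle of the surface that is visible of it).
- cut_out(target, camera): "mask" (384x512 bool, what is visible of it).
- landmark_of(target, camera): "point" ([x, y, z] in mm, in world coordinates, good to about 4 mm: a listed point, or the origin of a listed thing).
The state is a dict: "t": time; "q": joint angles; "qd": joint speeds; "joint_torque": joint torques, N m; "eef_pos": TCP position; "eef_rot": TCP orientation; "wrist_force": force on the tool from outside, world axes, zero at the start; "ft_torque": the same for the moment, N m; "opening": finger opening in mm; "grip_force": force on a finger pad.
Only numpy, scipy, OpenCV 4.12 (cv2) and the standard library are available. Lean on these libraries where they do the work, as an engineer would, in place of code of your own. Each camera call takes 0.05 s, during which the arm holds its last target. There are 200 camera calls.

## Working session

There is one attempt and no reset: what is moved stays moved. The work goes in short steps, Python scripts to look and compute and a tool call to move; the robot and the scene stay as the last step left them, time stands still between calls to the robot, and variables do not carry over. Pictures are saved under pics/ and viewed, at most 14 in all, crops included, and the job is handed in when it is done.

Besides the shell and the picture viewer there is one more tool, called after "Request:" as name(argument=value, ...), one argument or row to a line, values as JSON. play_rows: Moves the arm, as the interface text tells. Its arguments: {"type":"object","properties":{"commands":{"type":"array","items":{"type":"array","items":{"type":"array","items":{"type":"number"}}}},"fingers":{"type":"number"},"force":{"type":"number"}},"required":["commands"]}

```bash
ls; mkdir -p pics; python3 - <<'E'
from rig import *
import cv2, numpy as np
s=observe();print(s['t'],s['eef_pos'],s['eef_rot'],s['opening'],tcp_to_grasp)
a=camera('scene');b=camera('side')
cv2.imwrite('pics/a.png',a);cv2.imwrite('pics/b.png',b)
for c in('scene','side'):
  print(c,{k:np.round(v,3).tolist() for k,v in camera_params(c).items()})
  for n in('gauge','handle','red','green','bore','mouth','hub','stand'):
    print(n,[(np.round(d['point'],0).tolist(),round(d['confidence'],2)) for d in landmark_of(n,c)][:4])
print(observe()['t'])
E
```

```text
pics
0.0 [ 147.62062502 -554.91186494  230.0753611 ] [ 9.91575676e-01  1.29523139e-01  3.37836781e-05 -1.19765249e-03] 85.47944127337453 18.700000000000003
scene {'K': [[352.393, 0.0, 255.859], [0.0, 352.393, 186.941], [0.0, 0.0, 1.0]], 'position': [1124.985, -31.097, 799.665], 'attitude': [0.236, 0.216, 0.659, 0.68]}
gauge [([668.0, 236.0, 45.0], 0.92), ([543.0, 142.0, 58.0], 0.81)]
handle [([547.0, 142.0, 81.0], 0.91), ([676.0, 230.0, 72.0], 0.72)]
red [([564.0, 139.0, 111.0], 0.67), ([689.0, 222.0, 101.0], 0.6), ([520.0, -193.0, -1.0], 0.51)]
green [([659.0, 242.0, 111.0], 0.7), ([626.0, -369.0, 1.0], 0.18)]
bore [([514.0, -197.0, 60.0], 0.69), ([543.0, 141.0, 1.0], 0.6)]
mouth [([545.0, 146.0, 54.0], 0.67)]
hub [([519.0, -193.0, -1.0], 0.67)]
stand [([544.0, 142.0, 2.0], 0.91)]
side {'K': [[483.621, 0.0, 264.122], [0.0, 483.621, 198.056], [0.0, 0.0, 1.0]], 'position': [485.843, -971.988, 1081.483], 'attitude': [0.373, -0.024, -0.035, 0.927]}
gauge [([540.0, 142.0, 58.0], 0.78), ([674.0, 232.0, 45.0], 0.66)]
handle [([673.0, 228.0, 77.0], 0.77), ([537.0, -189.0, 26.0], 0.72), ([546.0, 143.0, 85.0], 0.62)]
red [([566.0, 138.0, 113.0], 0.64), ([695.0, 220.0, 103.0], 0.64)]
green [([526.0, 149.0, 125.0], 0.52), ([657.0, 241.0, 111.0], 0.39)]
bore [([518.0, -190.0, 59.0], 0.76)]
mouth [([548.0, 142.0, 56.0], 0.68)]
hub [([514.0, -193.0, -2.0], 0.85), ([545.0, 145.0, 0.0], 0.39)]
stand [([542.0, 143.0, 4.0], 0.79), ([554.0, 353.0, 1.0], 0.72)]
0.9
```

View pics.

```bash
python3 - <<'E'
import cv2
a=cv2.imread('pics/a.png');b=cv2.imread('pics/b.png')
cv2.imwrite('pics/a2.png',cv2.resize(a,(800,600)));cv2.imwrite('pics/b2.png',cv2.resize(b,(800,600)))
E
```

```text
(no output)
```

View pics/a2.png

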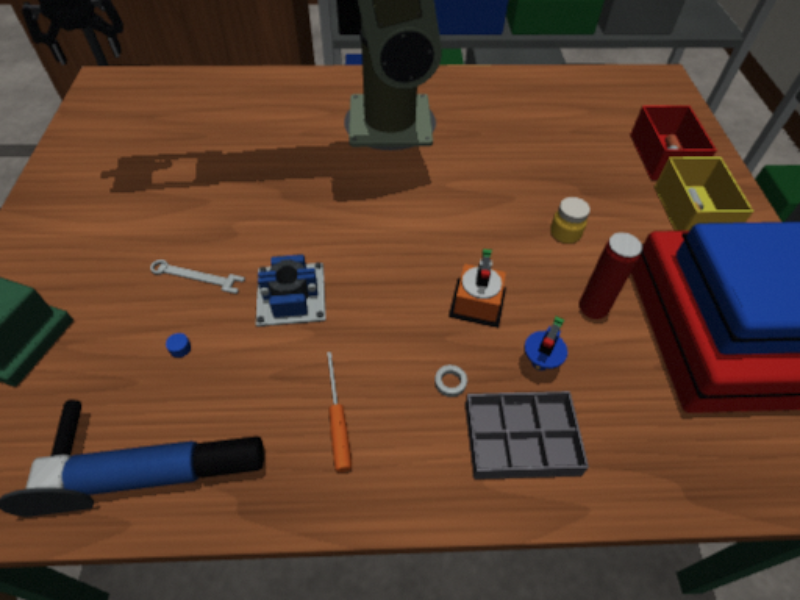

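View pics/b2.png

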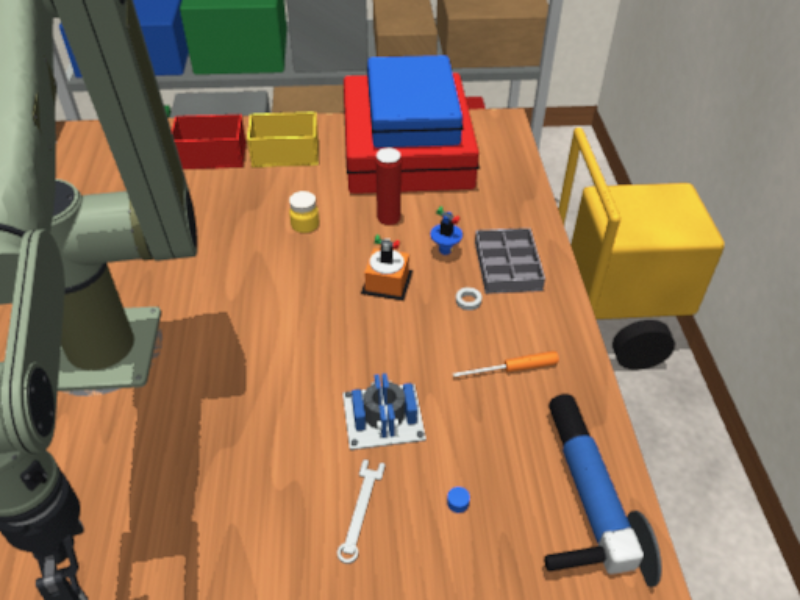

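Request:
play_rows(
  commands=[
    [[28,28,4,-3],[28,28,4,-3],[28,28,4,-3],[28,28,4,-3],[28,28,4,-3]],
  ],
)

```text
t: 1.32
eef_pos: [288.6, -414.4, 251.6]
eef_rot: [1.0, -0.003, 0.0, 0.0]
wrist_force: [0.4, -0.3, -0.1]
opening: 85.4
grip_force: 0.0
```

Request:
play_rows(
  commands=[
    [[28,28,4,-3],[28,28,4,-3],[28,28,4,-3],[28,28,4,-3],[28,28,4,-3]],
  ],
)

```text
t: 1.73
eef_pos: [428.8, -274.1, 271.8]
eef_rot: [0.991, -0.133, 0.0, 0.0]
wrist_force: [1.0, -0.8, -0.3]
opening: 85.7
grip_force: 0.0
```

Request:
play_rows(
  commands=[
    [[25,28,0,0],[25,25,0,0],[18,25,0,0],[0,0,0,0],[0,0,0,0]],
  ],
)

```text
t: 2.15
eef_pos: [496.4, -196.4, 271.2]
eef_rot: [0.992, -0.13, -0.0, 0.0]
wrist_force: [-0.2, -0.3, -0.9]
opening: 85.1
grip_force: 0.0
```

```bash
cat > h.py <<'E'
from rig import *
import cv2, numpy as np
from scipy.spatial.transform import Rotation as R
def wcam():
    s=observe(); p=camera_params('wrist'); T=np.eye(4); T[:3,:3]=R.from_quat(s['eef_rot']).as_matrix(); T[:3,3]=s['eef_pos']
    return T@np.array(p['hand_eye']), np.array(p['K'])
def ray(C,K,uv,z):
    "world point at height z seen at pixel uv"
    d=np.array([(uv[0]-K[0,2])/K[0,0],-(uv[1]-K[1,2])/K[1,1],-1]); d=C[:3,:3]@d
    return C[:3,3]+d*(z-C[2,3])/d[2]
def proj(C,K,P):
    p=C[:3,:3].T@(np.array(P)-C[:3,3]); return K[0,0]*p[0]/-p[2]+K[0,2], -K[1,1]*p[1]/-p[2]+K[1,2]
def marks(cam,names):
    for n in names: print(n,[(np.round(d['point'],1).tolist(),round(d['confidence'],2)) for d in landmark_of(n,cam)][:3])
E
python3 - <<'E'
from h import *
C,K=wcam();print(np.round(C,2).tolist(),K.tolist(), camera_params('wrist').keys())
a=camera('wrist');cv2.imwrite('pics/w1.png',a);cv2.imwrite('pics/w1b.png',cv2.resize(a,(800,600),interpolation=2))
marks('wrist',('bore','hub','wall_a','wall_b'))
s=observe();print(s['t'],s['eef_pos'],s['eef_rot'],s['wrist_force'])
E
```

```text
[[-0.26, 0.92, 0.31, 574.83], [-0.97, -0.24, -0.08, -216.72], [0.0, -0.32, 0.95, 414.22], [0.0, 0.0, 0.0, 1.0]] [[295.8020828802037, 0.0, 248.04213276671433], [0.0, 295.8020828802037, 192.58159151298773], [0.0, 0.0, 1.0]] dict_keys(['K', 'hand_eye'])
bore [([511.8, -191.6, 61.4], 0.66)]
hub [([517.7, -189.8, 1.4], 0.77)]
wall_a [([499.4, -196.3, 27.4], 0.89), ([541.9, -190.5, 25.2], 0.8)]
wall_b [([499.4, -196.3, 27.4], 0.89), ([541.9, -190.5, 25.2], 0.8)]
2.4 [ 495.00785498 -198.82194782  271.28718742] [ 9.91178992e-01 -1.32529940e-01 -7.62971417e-05  1.20954894e-04] [-0.23768139 -0.66592435 -0.27056299]
```

View pics/w1b.png

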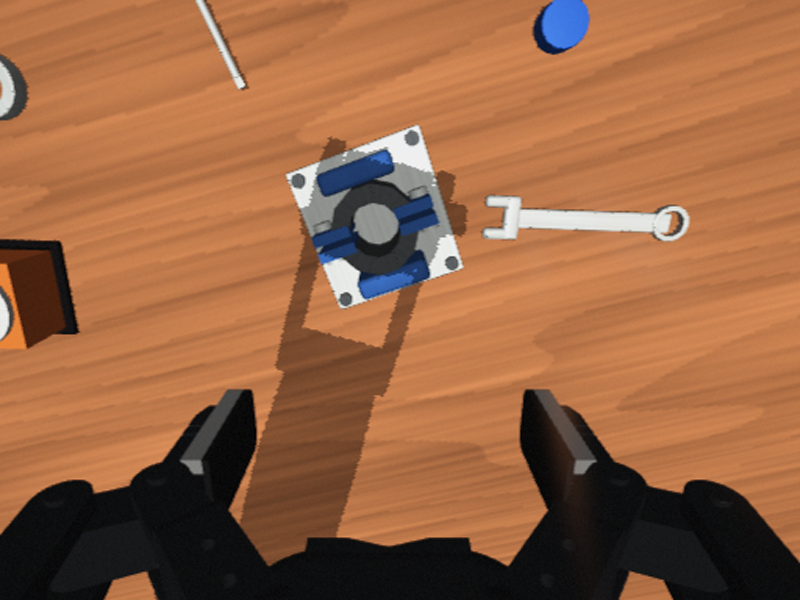

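```bash
python3 - <<'E'
from h import *
a=cv2.imread('pics/w1.png');cv2.imwrite('pics/w1c.png',cv2.resize(a[75:205,175:305],(780,600)[:1]*1+(600,) if 0 else (600,600),interpolation=cv2.INTER_CUBIC))
E
```

```text
(no output)
```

View pics/w1c.png

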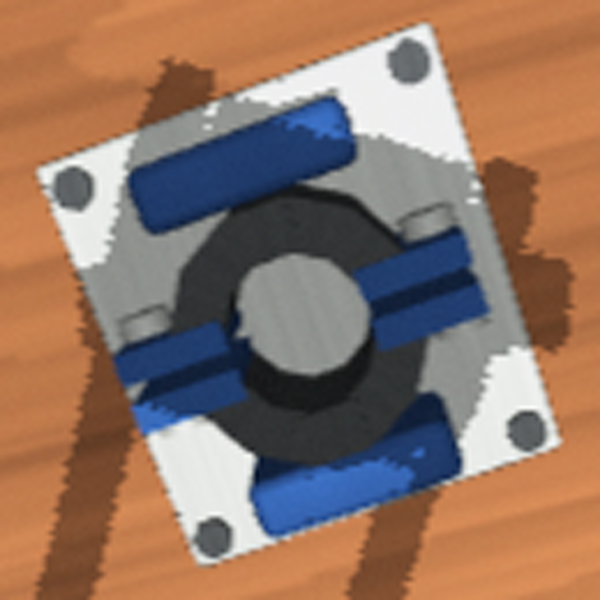

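```bash
python3 - <<'E'
from h import *
s=observe()
T=np.eye(4);q=R.from_quat([0.9914,-0.1306,0,0]) # commanded: 14.9deg-30deg
T[:3,:3]=q.as_matrix();T[:3,3]=[495.7,-197.7,271.3]
p=camera_params('wrist');C=T@np.array(p['hand_eye']);K=np.array(p['K'])
f=lambda u,v,z: ray(C,K,(175+u/4.615,75+v/4.615),z)[:2]
c=[f(430,25,8),f(38,170,8),f(203,565,8),f(560,440,8)]
print('centre',np.mean(c,0))
for i in range(4):
  d=c[(i+1)%4]-c[i];print(c[i],np.hypot(*d),np.degrees(np.arctan2(d[1],d[0])))
print('bore',f(303,330,60),'l r t b',f(235,345,60),f(373,315,60),f(290,253,60),f(318,410,60))
g=f(190,378,60)-f(420,293,60);print('split',np.degrees(np.arctan2(g[1],g[0])))
fl=[(409,61),(73,187),(213,538),(528,430)];fc=[f(*x,10) for x in fl];print('bolts',np.mean(fc,0),[ (np.hypot(*(fc[(i+1)%4]-fc[i])),np.degrees(np.arctan2(*(fc[(i+1)%4]-fc[i])[::-1]))) for i in range(4)])
M=np.array(p['hand_eye']);print(np.round(M,3).tolist())
E
```

```text
centre [ 515.80187441 -194.01253898]
[ 583.52424602 -247.7695223 ] 118.48612647823776 94.24764515210526
[ 574.74827446 -129.60884995] 128.05195195352678 -175.02199348315094
[ 447.1793242 -140.7203453] 117.70721267309612 -84.84485816271062
[ 457.75565297 -257.95143838] 126.18007138349941 4.628431284998166
bore [ 518.73623603 -194.43494562] l r t b [ 519.54367058 -176.25001773] [ 517.80032604 -212.99566201] [ 538.59711063 -196.47166324] [ 497.23402624 -192.62267576]
split 95.30758375954635
bolts [ 515.74248877 -193.41010554] [(np.float64(101.82836488109886), np.float64(94.60536513309648)), (np.float64(112.45013369570498), np.float64(-175.68222616526842)), (np.float64(102.66986321874077), np.float64(-85.32994509953808)), (np.float64(112.33313933670968), np.float64(4.7466504727637915))]
[[0.001, 0.949, 0.316, 81.031], [1.0, -0.0, -0.001, -0.495], [-0.001, 0.316, -0.949, -143.015], [0.0, 0.0, 0.0, 1.0]]
```

Request:
play_rows(
  commands=[
    [[3,38,0,0],[3,38,0,0],[3,38,0,0],[3,38,0,0],[3,38,0,0]],
  ],
  fingers=48,
)

```text
t: 2.82
eef_pos: [510.4, -7.4, 271.5]
eef_rot: [0.991, -0.133, 0.0, 0.0]
wrist_force: [0.8, 0.4, 0.2]
opening: 48.0
grip_force: 0.0
```

Request:
play_rows(
  commands=[
    [[3,38,0,0],[3,38,0,0],[3,38,0,0],[3,34,0,0],[0,0,0,0]],
  ],
)

```text
t: 3.23
eef_pos: [522.6, 144.7, 271.4]
eef_rot: [0.992, -0.129, 0.0, -0.002]
wrist_force: [0.1, -0.3, 0.7]
opening: 47.7
grip_force: 0.0
```

Request:
play_rows(
  commands=[
    [[0,0,0,0]],
  ],
)

```text
t: 3.32
eef_pos: [522.6, 140.7, 271.2]
eef_rot: [0.991, -0.131, 0.0, 0.0]
wrist_force: [0.1, -0.5, -1.1]
opening: 48.1
grip_force: 0.0
```

```bash
python3 - <<'E'
from h import *
a=camera('wrist');cv2.imwrite('pics/w2.png',a);cv2.imwrite('pics/w2c.png',cv2.resize(a[40:240,140:360],(660,600),interpolation=cv2.INTER_CUBIC))
marks('wrist',('handle','red','green','mouth','gauge'))
s=observe();print(s['t'],s['eef_pos'],s['eef_rot'],s['wrist_force'],s['q'])
E
```

```text
handle [([671.8, 232.1, 73.2], 0.97), ([539.7, 144.4, 84.7], 0.83)]
red [([563.1, 141.4, 109.1], 0.92), ([690.0, 220.9, 100.5], 0.57)]
green [([523.2, 145.3, 121.9], 0.95), ([662.5, 242.8, 111.6], 0.74), ([541.5, 140.3, 55.0], 0.38)]
mouth []
gauge [([675.1, 231.4, 46.6], 0.59), ([541.9, 140.3, 57.1], 0.57)]
3.6167 [522.86214977 138.7101642  271.33541636] [ 9.91142895e-01 -1.32799663e-01  4.20931767e-05  9.77895414e-05] [ 0.2837927  -0.34942707 -0.18084575] [ 9.94089701e-02  1.04871899e-01  1.57487227e+00 -2.10969611e-04
  1.46181165e+00  1.93661450e+00]
```

View pics/w2c.png

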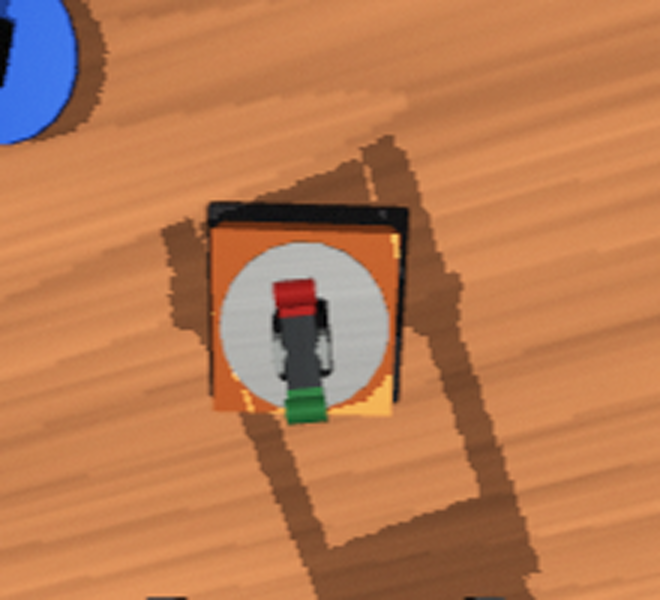

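```bash
cat >> h.py <<'E'
def cam_at(x,y,z,yaw):
    a=np.radians(yaw)/2; T=np.eye(4); T[:3,:3]=R.from_quat([np.cos(a),np.sin(a),0,0]).as_matrix(); T[:3,3]=[x,y,z]
    p=camera_params('wrist'); return T@np.array(p['hand_eye']),np.array(p['K'])
E
python3 - <<'E'
from h import *
C,K=cam_at(522.7,140.3,271.3,-15.1)
a=cv2.imread('pics/w2.png').astype(int);b,g,r=a[...,0],a[...,1],a[...,2]
f=lambda u,v,z: ray(C,K,(140+u/3,40+v/3),z)[:2]
red=(r>90)&(g<40)&(b<50);gr=(g>70)&(r<50)&(b<80)
w=np.zeros(red.shape,bool);w[120:190,200:270]=1
for n,m,z in(('red',red&w,113),('green',gr&w,123)):
  v,u=np.nonzero(m);print(n,len(u),ray(C,K,(u.mean(),v.mean()),z))
sat=(abs(r-b)<45)&(r>120)&w
v,u=np.nonzero(sat);pts=np.c_[u,v].astype(np.int32);h=cv2.convexHull(pts);e=cv2.fitEllipse(h);print(e,'flange',ray(C,K,e[0],62), ray(C,K,(140+304/3,40+326/3),62))
print([f(219,326,62),f(389,326,62)])
E
```

```text
red 122 [562.18502699 140.62717568 113.        ]
green 94 [526.5380425  146.51498538 123.        ]
((241.12045288085938, 148.27664184570312), (55.475440979003906, 55.93180465698242), 155.95693969726562) flange [543.86496068 143.42468349  62.        ] [543.34739802 143.30392544  62.        ]
[array([552.16202762, 176.02609347]), array([534.53176249, 110.57802316])]
```

Request:
play_rows(
  commands=[
    [[21,3,-40,5],[0,0,-40,0],[0,0,-40,0],[0,0,-40,0],[0,0,-30,0]],
  ],
)

```text
t: 4.03
eef_pos: [540.3, 141.7, 81.2]
eef_rot: [0.996, -0.089, -0.002, 0.0]
wrist_force: [-0.4, -1.2, -0.1]
opening: 48.0
grip_force: 0.0
```

Request:
play_rows(
  commands=[
    [[0,0,-13,0],[0,0,0,0],[0,0,0,0]],
  ],
)

```text
t: 4.28
eef_pos: [541.7, 142.2, 70.9]
eef_rot: [0.996, -0.089, -0.001, 0.0]
wrist_force: [0.4, -0.0, 0.7]
opening: 47.9
grip_force: 0.0
```

Request:
play_rows(
  commands=[
    [[0,0,0,0],[0,0,0,0],[0,0,0,0],[0,0,0,0],[0,0,0,0]],
  ],
  fingers=10,
  force=40,
)

```text
t: 4.7
eef_pos: [544.2, 143.2, 74.0]
eef_rot: [0.996, -0.088, 0.003, -0.0]
wrist_force: [-0.0, -0.2, 6.2]
opening: 19.3
grip_force: 40.7
```

Request:
play_rows(
  commands=[
    [[0,0,20,0],[0,0,30,0],[0,0,35,0],[0,0,35,0],[0,0,30,0]],
  ],
)

```text
t: 5.12
eef_pos: [541.3, 143.1, 222.9]
eef_rot: [0.996, -0.088, -0.0, 0.0]
wrist_force: [0.6, -0.1, -2.7]
opening: 19.3
grip_force: 40.1
```

Request:
play_rows(
  commands=[
    [[0,0,0,0],[0,0,0,0]],
  ],
)

```text
t: 5.28
eef_pos: [542.9, 143.2, 223.1]
eef_rot: [0.996, -0.088, 0.002, -0.0]
wrist_force: [-1.0, 0.5, -5.2]
opening: 19.1
grip_force: 40.2
```

```bash
python3 - <<'E'
from h import *
for i in range(2):
  s=observe();print(s['t'],s['eef_pos'],s['wrist_force'],s['opening'],s['grip_force'])
  a=camera('wrist')
cv2.imwrite('pics/w3.png',a);cv2.imwrite('pics/w3b.png',cv2.resize(a,(800,600),interpolation=cv2.INTER_CUBIC))
marks('wrist',('handle','red','green','gauge'))
E
```

```text
5.2833 [542.89168893 143.2003861  223.08921117] [-1.00449297  0.46067389 -5.19771958] 19.07352227518572 40.157482624053955
5.3333 [541.04886163 143.0130216  220.42206435] [-0.65638506 -1.28267914 -4.28642858] 18.97798351325023 40.11267006397247
handle [([538.1, 142.7, 230.1], 0.9), ([671.6, 233.6, 75.2], 0.71), ([561.9, 141.0, 256.2], 0.67)]
red [([690.9, 218.6, 104.0], 0.79), ([562.1, 140.1, 254.1], 0.58)]
green [([658.4, 239.7, 111.1], 0.94), ([518.2, 143.9, 268.9], 0.75), ([539.6, 141.3, 229.5], 0.27)]
gauge [([536.7, 142.0, 200.8], 0.95), ([678.0, 230.9, 46.8], 0.78)]
```

View pics/w3b.png

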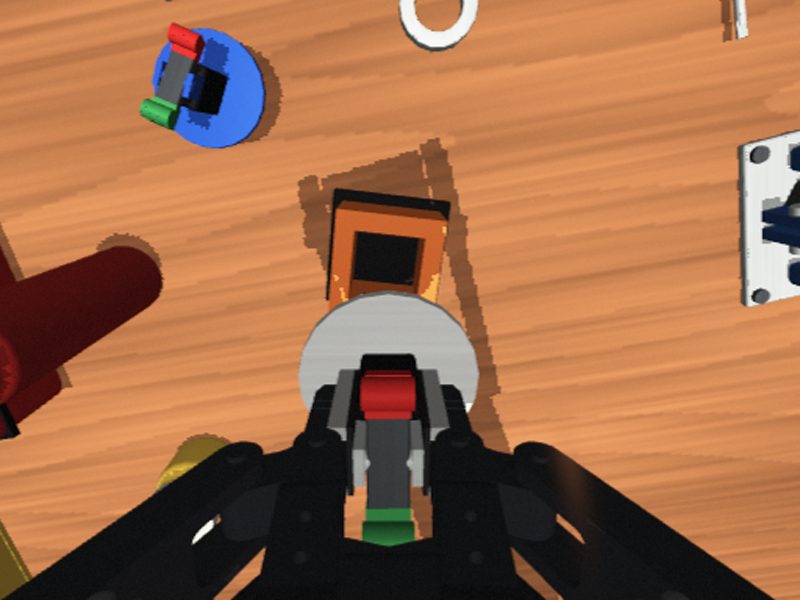

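```bash
python3 - <<'E'
from h import *
from scipy.optimize import least_squares
a=cv2.imread('pics/w3.png').astype(int);b,g,r=a[...,0],a[...,1],a[...,2]
m=(abs(r-b)<40)&(r>110)
m=m&(np.indices(m.shape)[0]>180)&(np.indices(m.shape)[0]<250)
pts=[]
for v in range(188,246,2):
  u=np.nonzero(m[v,180:320])[0]+180
  pts+=[(u.min(),v),(u.max()+1,v)] if len(u)>3 else []
for u in range(215,285,3):
  v=np.nonzero(m[:,u])[0]
  if len(v): pts.append((u+.5,v.min()))
pts=np.array(pts,float)
p=camera_params('wrist');H=np.array(p['hand_eye']);K=np.array(p['K'])
def res(x): # tool coords
  return [np.hypot(*(ray(H,K,q,x[2])[:2]-x[:2]))-34 for q in pts]
def ray(C,K,uv,z):
    d=np.array([(uv[0]-K[0,2])/K[0,0],-(uv[1]-K[1,2])/K[1,1],-1]); d=C[:3,:3]@d
    return C[:3,3]+d*(z-C[2,3])/d[2]
s=least_squares(res,[0,0,5],loss='soft_l1');print(len(pts),s.x,np.round(s.fun,1))
for h in(0,3,6,9):
  s=least_squares(lambda x:res([x[0],x[1],h]),[0,0],loss='soft_l1');print(h,s.x,s.cost)
E
```

```text
82 [-2.40303952  0.07205402 13.80489316] [ 1.5  0.   0.3  0.2  0.1 -0.  -0.1 -0.2 -0.   1.   0.9  0.7  0.7  0.1
  0.1 -0.1  0.  -0.2  0.   0.6  0.6  0.3  0.3  0.   0.1  0.3 -0.1  0.1
 -0.2  0.  -0.2 -0.   0.3 -0.  -0.2  0.1 -0.   0.2  0.2 -0.2 -0.2  0.1
 -0.4 -0.2 -0.1 -0.4 -0.2  0.  -0.4 -0.1  0.2  0.4  0.1 -0.2  0.2 -0.1
 -0.3 -0.  -0.2 -0.2 -0.4 -0.1 -0.2  1.5 -0.1 -0.5 -0.2 -0.4  0.  -0.
 -0.  -0.5 -0.3 -0.6 -0.2 -0.3 -0.3 -0.3 -0.6 -0.3  0.   0.5]
0 [ 1.28681544 -0.00836024] 43.84988316589613
3 [0.46021405 0.00816668] 32.46382620177357
6 [-0.35603813  0.02663393] 21.733897472190122
9 [-1.15716753  0.04620855] 12.484786862714365
```

Request:
play_rows(
  commands=[
    [[-2.7,-37.5,0,1.7],[-2.7,-37.5,0,1.7],[-2.7,-37.5,0,1.7],[-2.7,-37.5,0,1.7],[-2.7,-37.5,0,1.7]],
  ],
)

```text
t: 6.0
eef_pos: [527.5, -45.7, 220.2]
eef_rot: [1.0, -0.013, -0.001, -0.0]
wrist_force: [0.3, -0.7, -4.7]
opening: 19.4
grip_force: 40.6
```

Request:
play_rows(
  commands=[
    [[-2.7,-37.5,0,1.7],[-2.7,-37.5,0,1.7],[-2.7,-37.5,0,1.7],[-2.7,-37.5,0,1.7],[0,0,-20,0]],
  ],
)

```text
t: 6.42
eef_pos: [519.7, -203.5, 205.0]
eef_rot: [0.999, 0.043, 0.003, 0.005]
wrist_force: [1.9, -0.2, -3.4]
opening: 19.1
grip_force: 41.0
```

Request:
play_rows(
  commands=[
    [[0,0,-20,0],[0,0,-20,0],[0,0,-15,0],[0,0,0,0],[0,0,0,0]],
  ],
)

```text
t: 6.83
eef_pos: [516.4, -193.7, 144.5]
eef_rot: [0.999, 0.045, -0.002, -0.001]
wrist_force: [-0.8, 0.2, -3.2]
opening: 19.6
grip_force: 40.9
```

```bash
python3 - <<'E'
from h import *
P=[];F=[]
for i,c in enumerate(('wrist','side','wrist','wrist')):
  s=observe();P.append(s['eef_pos']);F.append(s['wrist_force']);a=camera(c)
  if i<2: cv2.imwrite(f'pics/v{i}.png',a)
print(s['t'],np.mean(P,0),np.std(P,0),np.mean(F,0),s['eef_rot'])
a=cv2.imread('pics/v0.png');b=cv2.imread('pics/v1.png')
o=np.hstack([cv2.resize(a[70:330,140:360],(440,520),interpolation=2),cv2.resize(b[200:330,190:280],(360,520),interpolation=2)])
cv2.imwrite('pics/v2.png',o)
E
```

```text
6.9833 [ 517.7962472  -194.41918704  146.41682563] [0.92354348 0.4347637  1.2467613 ] [-0.17168707  0.33895129 -3.14355854] [9.98970833e-01 4.53388927e-02 1.10078926e-03 6.69543132e-04]
```

View pics/v2.png

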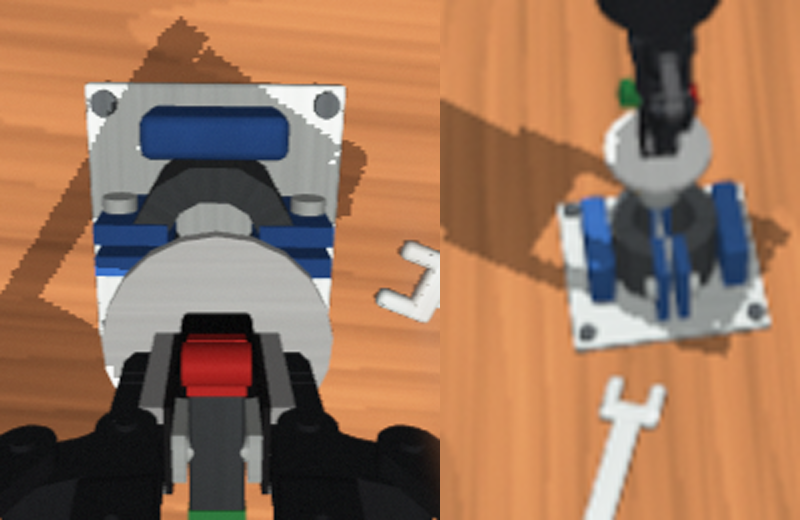

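Request:
play_rows(
  commands=[
    [[0,0.8,-12,0],[0,0,-8,0],[0,0,-6,0],[0,0,-6,0],[0,0,0,0]],
  ],
)

```text
t: 7.45
eef_pos: [516.7, -193.0, 112.5]
eef_rot: [0.999, 0.045, -0.001, -0.001]
wrist_force: [0.1, 0.5, -4.7]
opening: 19.6
grip_force: 41.0
```

Request:
play_rows(
  commands=[
    [[0,0,-5,0],[0,0,-5,0],[0,0,-3,0],[0,0,0,0]],
  ],
)

```text
t: 7.78
eef_pos: [517.5, -193.4, 100.6]
eef_rot: [0.999, 0.045, -0.0, -0.0]
wrist_force: [1.0, 1.1, -4.6]
opening: 19.0
grip_force: 40.9
```

Request:
play_rows(
  commands=[
    [[0,0,-4,0],[0,0,-4,0],[0,0,-4,0],[0,0,0,0],[0,0,0,0]],
  ],
)

```text
t: 8.2
eef_pos: [517.6, -193.5, 89.1]
eef_rot: [0.999, 0.045, -0.0, -0.0]
wrist_force: [1.2, -0.4, -3.8]
opening: 19.3
grip_force: 41.0
```

Request:
play_rows(
  commands=[
    [[0,0,-3,0],[0,0,-2,0],[0,0,0,0],[0,0,0,0]],
  ],
)

```text
t: 8.53
eef_pos: [517.6, -193.5, 84.3]
eef_rot: [0.999, 0.045, -0.0, -0.0]
wrist_force: [0.7, 1.0, -4.8]
opening: 19.4
grip_force: 41.0
```

Request:
play_rows(
  commands=[
    [[0,0,-2,0],[0,0,-2,0],[0,0,0,0],[0,0,0,0]],
  ],
)

```text
t: 8.87
eef_pos: [517.7, -193.3, 80.2]
eef_rot: [0.999, 0.045, -0.0, -0.0]
wrist_force: [0.1, 1.6, -5.5]
opening: 19.1
grip_force: 40.8
```

Request:
play_rows(
  commands=[
    [[0,0,-1,0],[0,0,-1,0],[0,0,0,0],[0,0,0,0]],
  ],
)

```text
t: 9.2
eef_pos: [517.8, -193.4, 78.4]
eef_rot: [0.999, 0.045, 0.0, -0.0]
wrist_force: [2.5, 1.8, -4.3]
opening: 18.9
grip_force: 41.0
```

Request:
play_rows(
  commands=[
    [[0,0,-1,0],[0,0,0,0],[0,0,0,0]],
  ],
)

```text
t: 9.45
eef_pos: [517.9, -193.4, 78.1]
eef_rot: [0.999, 0.045, 0.0, -0.0]
wrist_force: [-1.1, 3.3, 2.3]
opening: 19.3
grip_force: 41.7
```

Request:
play_rows(
  commands=[
    [[0,0,0,0],[0,0,0,0],[0,0,0,0],[0,0,0,0]],
  ],
  fingers=44,
)

```text
t: 9.78
eef_pos: [518.0, -194.4, 77.8]
eef_rot: [0.999, 0.045, 0.0, 0.001]
wrist_force: [-0.2, -0.2, -0.8]
opening: 44.2
grip_force: 0.0
```

Request:
play_rows(
  commands=[
    [[0,0,10,0],[0,0,25,0],[0,0,25,0],[0,0,15,0],[0,0,0,0]],
  ],
)

```text
t: 10.2
eef_pos: [520.8, -195.5, 157.8]
eef_rot: [0.999, 0.045, 0.004, 0.003]
wrist_force: [1.0, -0.1, 0.7]
opening: 44.1
grip_force: 0.0
```

Request:
play_rows(
  commands=[
    [[-21.9,-2,0,0],[0,0,0,0],[0,0,0,0],[0,0,0,0],[0,0,0,0]],
  ],
  fingers=0,
  force=30,
)

```text
t: 10.62
eef_pos: [496.1, -195.7, 152.1]
eef_rot: [0.999, 0.045, -0.0, -0.0]
wrist_force: [0.1, -0.2, -0.3]
opening: 0.2
grip_force: 0.0
```

```bash
python3 - <<'E'
from h import *
s=observe();a=camera('wrist');b=camera('side');cv2.imwrite('pics/x0.png',a);cv2.imwrite('pics/x1.png',b)
o=np.hstack([cv2.resize(a[120:380,140:360],(440,520),interpolation=2),cv2.resize(b[200:330,190:280],(360,520),interpolation=2)])
cv2.imwrite('pics/x2.png',o)
marks('wrist',('red','green'));marks('side',('red','green','handle'))
print(s['t'],s['eef_pos'],s['opening'],s['wrist_force'])
E
```

```text
red [([537.5, -191.2, 115.7], 0.96)]
green [([495.8, -197.4, 127.0], 0.96)]
red [([696.0, 220.4, 106.1], 0.65), ([536.0, -196.6, 116.5], 0.64)]
green [([659.2, 241.1, 113.0], 0.56), ([502.1, -197.7, 129.3], 0.48)]
handle [([672.3, 228.3, 76.6], 0.96), ([519.5, -193.4, 87.6], 0.91)]
10.6167 [ 496.11007639 -195.66727171  152.14161634] 0.22626136256865875 [ 0.11129201 -0.16320199 -0.34627554]
```

View pics/x2.png

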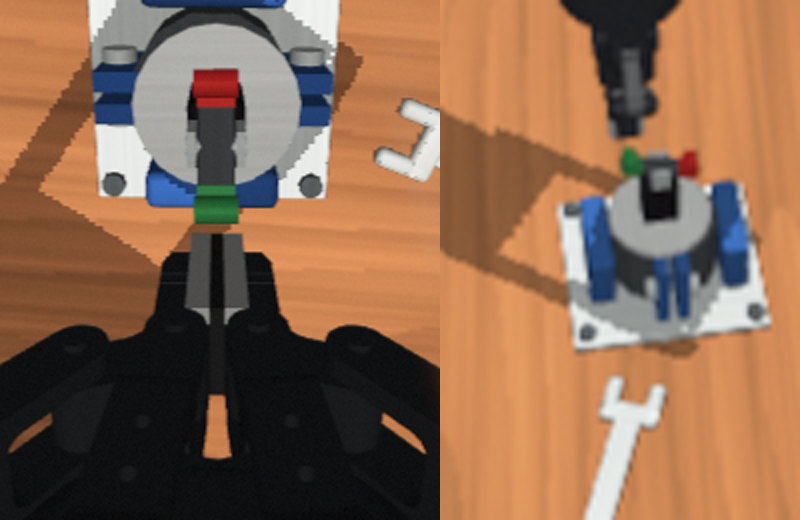

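Request:
play_rows(
  commands=[
    [[0,0,-12,0],[0,0,-8,0],[0,0,-3,0],[0,0,0,0],[0,0,0,0]],
  ],
)

```text
t: 11.38
eef_pos: [495.4, -195.4, 128.7]
eef_rot: [0.999, 0.045, -0.001, -0.0]
wrist_force: [0.6, 0.8, 0.6]
opening: -0.1
grip_force: 0.0
```

Request:
play_rows(
  commands=[
    [[0,0,-1.5,0],[0,0,-1.5,0],[0,0,0,0]],
  ],
)

```text
t: 11.63
eef_pos: [496.1, -195.9, 126.7]
eef_rot: [0.999, 0.045, 0.0, 0.0]
wrist_force: [-0.5, 0.2, 0.2]
opening: -0.0
grip_force: 0.0
```

Request:
play_rows(
  commands=[
    [[0,0,-1,0],[0,0,-1,0],[0,0,0,0]],
  ],
)

```text
t: 11.88
eef_pos: [496.1, -196.1, 125.5]
eef_rot: [0.999, 0.045, 0.0, 0.0]
wrist_force: [-1.3, 0.1, 4.3]
opening: 0.1
grip_force: 2.2
```

Request:
play_rows(
  commands=[
    [[0,0,-1,0],[0,0,-1,0],[0,0,-1,0],[0,0,0,0]],
  ],
)

```text
t: 12.22
eef_pos: [496.4, -196.3, 122.9]
eef_rot: [0.999, 0.045, 0.001, 0.001]
wrist_force: [-2.3, -0.1, 6.1]
opening: 0.2
grip_force: 3.0
```

Request:
play_rows(
  commands=[
    [[0,0,-1,0],[0,0,-1,0],[0,0,0,0]],
  ],
)

```text
t: 12.47
eef_pos: [496.5, -196.2, 120.9]
eef_rot: [0.999, 0.045, 0.001, 0.001]
wrist_force: [-0.9, 0.9, 5.4]
opening: 0.1
grip_force: 2.9
```

Request:
play_rows(
  commands=[
    [[0,0,-1,0],[0,0,0,0]],
  ],
)

```text
t: 12.63
eef_pos: [496.4, -196.3, 119.9]
eef_rot: [0.999, 0.045, 0.001, 0.001]
wrist_force: [-2.5, -0.1, 5.8]
opening: -0.2
grip_force: 3.0
```

Request:
play_rows(
  commands=[
    [[0,0,-0.7,0],[0,0,0,0]],
  ],
)

```text
t: 12.8
eef_pos: [496.3, -196.4, 119.2]
eef_rot: [0.999, 0.045, 0.001, 0.001]
wrist_force: [-1.9, -0.1, 7.4]
opening: -0.1
grip_force: 3.1
```

Request:
play_rows(
  commands=[
    [[0,0,-0.7,0],[0,0,0,0]],
  ],
)

```text
t: 12.97
eef_pos: [496.3, -196.4, 118.5]
eef_rot: [0.999, 0.045, 0.001, 0.001]
wrist_force: [-2.4, -0.2, 6.5]
opening: 0.0
grip_force: 3.1
```

Request:
play_rows(
  commands=[
    [[0,0,-0.7,0],[0,0,0,0]],
  ],
)

```text
t: 13.13
eef_pos: [496.3, -196.4, 117.8]
eef_rot: [0.999, 0.045, 0.001, 0.001]
wrist_force: [-1.6, -1.3, 6.1]
opening: -0.3
grip_force: 3.0
```

Request:
play_rows(
  commands=[
    [[0,0,-0.6,0],[0,0,0,0]],
  ],
)

```text
t: 13.3
eef_pos: [496.3, -196.4, 117.2]
eef_rot: [0.999, 0.045, 0.001, 0.001]
wrist_force: [-2.2, 0.1, 5.9]
opening: -0.3
grip_force: 3.0
```

Request:
play_rows(
  commands=[
    [[0,0,-0.5,0],[0,0,0,0]],
  ],
)

```text
t: 13.47
eef_pos: [496.3, -196.4, 116.7]
eef_rot: [0.999, 0.045, 0.001, 0.001]
wrist_force: [-1.7, 0.2, 6.1]
opening: 0.2
grip_force: 3.1
```

Request:
play_rows(
  commands=[
    [[0,0,-0.5,0],[0,0,0,0]],
  ],
)

```text
t: 13.63
eef_pos: [496.3, -196.5, 116.7]
eef_rot: [0.999, 0.045, 0.0, 0.001]
wrist_force: [-2.9, -0.2, 7.6]
opening: -0.1
grip_force: 4.2
```

Request:
play_rows(
  commands=[
    [[0,0,-0.4,0],[0,0,0,0]],
  ],
)

```text
t: 13.8
eef_pos: [496.3, -196.5, 116.5]
eef_rot: [0.999, 0.045, 0.0, 0.001]
wrist_force: [-3.8, -0.3, 9.4]
opening: -0.0
grip_force: 5.1
```

Request:
play_rows(
  commands=[
    [[0,0,-0.5,0],[0,0,0,0],[0,0,0,0]],
  ],
)

```text
t: 14.05
eef_pos: [496.6, -196.6, 116.5]
eef_rot: [0.999, 0.045, 0.001, 0.001]
wrist_force: [-3.6, 1.0, 12.3]
opening: -0.4
grip_force: 5.9
```

Request:
play_rows(
  commands=[
    [[0,0,10,0],[0,0,14,0],[0,0,0,0]],
  ],
)

```text
t: 14.3
eef_pos: [497.7, -196.7, 140.7]
eef_rot: [0.999, 0.045, 0.002, 0.001]
wrist_force: [-0.0, -0.1, -0.2]
opening: -0.0
grip_force: 0.0
```

Request:
play_rows(
  commands=[
    [[41,3.7,0,0],[0,0,0,0],[0,0,0,0]],
  ],
)

```text
t: 14.55
eef_pos: [537.6, -191.7, 136.8]
eef_rot: [0.999, 0.046, -0.0, -0.0]
wrist_force: [0.4, -0.4, 0.4]
opening: 0.2
grip_force: 0.0
```

```bash
python3 - <<'E'
from h import *
s=observe();b=camera('side')
marks('side',('red','green','handle'));a=camera('wrist');marks('wrist',('red','green'))
cv2.imwrite('pics/y0.png',a);cv2.imwrite('pics/y1.png',b)
print(s['t'],s['eef_pos'],s['opening'],s['wrist_force'])
E
```

```text
red [([694.6, 220.3, 102.7], 0.49)]
green [([657.5, 241.7, 111.5], 0.65), ([499.2, -193.8, 119.0], 0.62)]
handle [([674.2, 230.4, 77.8], 0.69), ([518.2, -193.1, 91.6], 0.6)]
red [([535.6, -187.8, 124.3], 0.76)]
green []
14.55 [ 537.62610538 -191.65211882  136.83387121] 0.1938457567159208 [ 0.3580043  -0.37251216  0.37464455]
```

Request:
play_rows(
  commands=[
    [[0,0,-5,0],[0,0,-4,0],[0,0,0,0],[0,0,0,0]],
  ],
)

```text
t: 15.23
eef_pos: [536.3, -191.7, 128.2]
eef_rot: [0.999, 0.045, -0.001, -0.0]
wrist_force: [-0.2, -0.3, -1.2]
opening: 0.2
grip_force: 0.0
```

Request:
play_rows(
  commands=[
    [[0,0,-1,0],[0,0,-1,0],[0,0,0,0]],
  ],
)

```text
t: 15.48
eef_pos: [537.0, -192.0, 126.9]
eef_rot: [0.999, 0.045, 0.0, 0.0]
wrist_force: [0.8, 0.3, -0.1]
opening: 0.3
grip_force: 0.0
```

Request:
play_rows(
  commands=[
    [[0,0,-0.7,0],[0,0,0,0]],
  ],
)

```text
t: 15.65
eef_pos: [537.1, -192.1, 126.8]
eef_rot: [0.999, 0.045, 0.0, 0.0]
wrist_force: [0.2, 0.3, 3.2]
opening: -0.1
grip_force: 1.3
```

Request:
play_rows(
  commands=[
    [[0,0,-0.5,0],[0,0,0,0]],
  ],
)

```text
t: 15.82
eef_pos: [537.3, -192.1, 126.5]
eef_rot: [0.999, 0.045, 0.0, 0.0]
wrist_force: [-1.3, 0.6, 4.9]
opening: -0.1
grip_force: 2.4
```

Request:
play_rows(
  commands=[
    [[0,0,-0.5,0],[0,0,0,0]],
  ],
)

```text
t: 15.98
eef_pos: [537.5, -192.1, 126.2]
eef_rot: [0.999, 0.045, 0.001, 0.0]
wrist_force: [-1.4, 1.2, 4.9]
opening: -0.0
grip_force: 2.6
```

Request:
play_rows(
  commands=[
    [[0,0,-0.4,0],[0,0,0,0]],
  ],
)

```text
t: 16.15
eef_pos: [537.6, -192.1, 126.0]
eef_rot: [0.999, 0.045, 0.001, 0.0]
wrist_force: [-0.5, 1.0, 5.2]
opening: 0.4
grip_force: 2.8
```

Request:
play_rows(
  commands=[
    [[0,0,-0.3,0],[0,0,0,0]],
  ],
)

```text
t: 16.32
eef_pos: [537.8, -192.1, 125.8]
eef_rot: [0.999, 0.045, 0.001, 0.0]
wrist_force: [-0.3, 1.1, 5.2]
opening: 0.3
grip_force: 2.9
```

Request:
play_rows(
  commands=[
    [[0,0,-0.3,0],[0,0,0,0]],
  ],
)

```text
t: 16.48
eef_pos: [537.9, -192.0, 125.6]
eef_rot: [0.999, 0.045, 0.001, 0.0]
wrist_force: [-0.0, 0.9, 6.2]
opening: 0.0
grip_force: 3.0
```

Request:
play_rows(
  commands=[
    [[0,0,-0.3,0],[0,0,0,0]],
  ],
)

```text
t: 16.65
eef_pos: [538.1, -192.0, 125.4]
eef_rot: [0.999, 0.045, 0.001, 0.0]
wrist_force: [-0.6, 2.3, 6.2]
opening: -0.1
grip_force: 3.1
```

Request:
play_rows(
  commands=[
    [[0,0,-0.3,0],[0,0,0,0]],
  ],
)

```text
t: 16.82
eef_pos: [538.2, -192.0, 125.2]
eef_rot: [0.999, 0.045, 0.002, 0.0]
wrist_force: [0.0, 1.3, 6.2]
opening: -0.0
grip_force: 3.1
```

Request:
play_rows(
  commands=[
    [[0,0,-0.3,0],[0,0,0,0]],
  ],
)

```text
t: 16.98
eef_pos: [538.4, -192.0, 124.9]
eef_rot: [0.999, 0.045, 0.002, 0.0]
wrist_force: [-0.0, 0.9, 6.5]
opening: -0.0
grip_force: 3.2
```

Request:
play_rows(
  commands=[
    [[0,0,-0.3,0],[0,0,0,0]],
  ],
)

```text
t: 17.15
eef_pos: [538.5, -192.0, 124.7]
eef_rot: [0.999, 0.045, 0.002, 0.0]
wrist_force: [1.3, 1.4, 7.2]
opening: 0.0
grip_force: 3.3
```

Request:
play_rows(
  commands=[
    [[0,0,-0.3,0],[0,0,0,0]],
  ],
)

```text
t: 17.32
eef_pos: [538.6, -192.0, 124.5]
eef_rot: [0.999, 0.045, 0.002, 0.0]
wrist_force: [-0.1, 2.5, 7.5]
opening: -0.1
grip_force: 3.3
```

Request:
play_rows(
  commands=[
    [[0,0,-0.3,0],[0,0,0,0]],
  ],
)

```text
t: 17.48
eef_pos: [538.7, -192.0, 124.3]
eef_rot: [0.999, 0.045, 0.002, 0.0]
wrist_force: [0.8, 1.5, 7.4]
opening: 0.2
grip_force: 3.4
```

Request:
play_rows(
  commands=[
    [[0,0,-0.3,0],[0,0,0,0]],
  ],
)

```text
t: 17.65
eef_pos: [538.9, -192.0, 124.0]
eef_rot: [0.999, 0.045, 0.002, 0.0]
wrist_force: [1.5, 2.5, 6.9]
opening: 0.2
grip_force: 3.4
```

Request:
play_rows(
  commands=[
    [[0,0,-0.3,0],[0,0,0,0]],
  ],
)

```text
t: 17.82
eef_pos: [539.0, -192.0, 123.8]
eef_rot: [0.999, 0.045, 0.003, 0.0]
wrist_force: [1.1, 1.6, 6.9]
opening: 0.1
grip_force: 3.5
```

Request:
play_rows(
  commands=[
    [[0,0,-0.3,0],[0,0,0,0]],
  ],
)

```text
t: 17.98
eef_pos: [539.1, -192.0, 123.6]
eef_rot: [0.999, 0.045, 0.003, 0.001]
wrist_force: [1.5, 1.7, 6.5]
opening: -0.1
grip_force: 3.5
```

Request:
play_rows(
  commands=[
    [[0,0,-0.3,0],[0,0,0,0]],
  ],
)

```text
t: 18.15
eef_pos: [539.2, -192.0, 123.4]
eef_rot: [0.999, 0.045, 0.003, 0.001]
wrist_force: [1.9, 2.7, 6.8]
opening: -0.2
grip_force: 3.5
```

Request:
play_rows(
  commands=[
    [[0,0,-0.3,0],[0,0,0,0]],
  ],
)

```text
t: 18.32
eef_pos: [539.3, -192.1, 123.1]
eef_rot: [0.999, 0.045, 0.003, 0.001]
wrist_force: [1.4, 2.2, 6.2]
opening: 0.3
grip_force: 3.5
```

Request:
play_rows(
  commands=[
    [[0,0,-0.3,0],[0,0,0,0]],
  ],
)

```text
t: 18.48
eef_pos: [539.4, -192.2, 122.8]
eef_rot: [0.999, 0.045, 0.003, 0.001]
wrist_force: [2.2, 1.7, 7.5]
opening: -0.0
grip_force: 3.5
```

Request:
play_rows(
  commands=[
    [[0,0,-0.3,0],[0,0,0,0]],
  ],
)

```text
t: 18.65
eef_pos: [539.5, -192.2, 122.6]
eef_rot: [0.999, 0.045, 0.003, 0.001]
wrist_force: [1.5, 1.3, 6.5]
opening: -0.4
grip_force: 3.6
```

Request:
play_rows(
  commands=[
    [[0,0,-0.3,0],[0,0,0,0]],
  ],
)

```text
t: 18.82
eef_pos: [539.6, -192.2, 122.4]
eef_rot: [0.999, 0.045, 0.003, 0.001]
wrist_force: [2.9, 2.0, 8.3]
opening: 0.2
grip_force: 3.8
```

Request:
play_rows(
  commands=[
    [[0,0,-0.2,0],[0,0,0,0]],
  ],
)

```text
t: 18.98
eef_pos: [539.6, -192.2, 122.3]
eef_rot: [0.999, 0.045, 0.003, 0.001]
wrist_force: [2.4, 2.1, 6.8]
opening: 0.2
grip_force: 3.9
```

Request:
play_rows(
  commands=[
    [[0,0,-0.2,0],[0,0,0,0]],
  ],
)

```text
t: 19.15
eef_pos: [539.7, -192.2, 122.2]
eef_rot: [0.999, 0.045, 0.003, 0.001]
wrist_force: [1.0, 1.7, 8.7]
opening: 0.0
grip_force: 4.1
```

Request:
play_rows(
  commands=[
    [[0,0,-0.2,0],[0,0,0,0]],
  ],
)

```text
t: 19.32
eef_pos: [539.7, -192.2, 122.1]
eef_rot: [0.999, 0.045, 0.003, 0.001]
wrist_force: [0.9, 2.8, 7.6]
opening: -0.4
grip_force: 4.2
```

Request:
play_rows(
  commands=[
    [[0,0,-0.2,0],[0,0,0,0]],
  ],
)

```text
t: 19.48
eef_pos: [539.8, -192.2, 122.0]
eef_rot: [0.999, 0.045, 0.003, 0.001]
wrist_force: [2.7, 2.0, 8.3]
opening: -0.2
grip_force: 4.3
```

Request:
play_rows(
  commands=[
    [[0,0,-0.2,0],[0,0,0,0],[0,0,0,0]],
  ],
)

```text
t: 19.73
eef_pos: [539.9, -192.3, 121.9]
eef_rot: [0.999, 0.045, 0.004, 0.001]
wrist_force: [1.7, 3.0, 8.5]
opening: 0.1
grip_force: 4.5
```

Request:
play_rows(
  commands=[
    [[0,0,-0.2,0],[0,0,0,0],[0,0,0,0]],
  ],
)

```text
t: 19.98
eef_pos: [539.9, -192.2, 121.7]
eef_rot: [0.999, 0.045, 0.004, 0.001]
wrist_force: [1.8, 2.7, 9.7]
opening: 0.3
grip_force: 4.6
```

Request:
play_rows(
  commands=[
    [[0,0,5,0],[0,0,10,0],[0,0,18.7,0],[-19.1,-1.7,0,0],[0,0,0,0]],
  ],
)

```text
t: 20.4
eef_pos: [516.2, -193.9, 153.4]
eef_rot: [0.999, 0.045, -0.0, 0.0]
wrist_force: [-0.1, 0.6, -0.1]
opening: 0.0
grip_force: 0.0
```

Request:
play_rows(
  commands=[
    [[0,0,0,0],[0,0,0,0],[0,0,0,0],[0,0,0,0],[0,0,0,0]],
  ],
  fingers=44,
)

```text
t: 20.82
eef_pos: [517.8, -193.5, 152.0]
eef_rot: [0.999, 0.045, -0.0, -0.0]
wrist_force: [1.0, -0.2, -0.5]
opening: 43.7
grip_force: 0.0
```

```bash
python3 - <<'E'
from h import *
s=observe();b=camera('wrist')
marks('wrist',('red','green','handle','gauge'))
cv2.imwrite('pics/z0.png',b)
print(s['t'],s['eef_pos'],s['opening'],s['wrist_force'])
E
```

```text
red [([536.8, -191.2, 119.3], 0.91)]
green [([495.9, -195.0, 123.3], 0.72), ([472.7, -366.0, 0.6], 0.67), ([624.1, -362.6, -4.1], 0.26)]
handle [([519.4, -189.5, 87.5], 0.82)]
gauge [([517.3, -194.3, 58.6], 0.9)]
20.8167 [ 517.83773374 -193.51048498  152.02298974] 43.74168561708491 [ 0.99020141 -0.23805287 -0.45387428]
```

Request:
play_rows(
  commands=[
    [[0,0,-25,0],[0,0,-25,0],[0,0,-15,0],[0,0,-9,0],[0,0,0,0]],
  ],
)

```text
t: 21.48
eef_pos: [516.0, -192.7, 76.1]
eef_rot: [0.999, 0.045, -0.002, -0.001]
wrist_force: [-0.8, 0.3, 0.0]
opening: 44.2
grip_force: 0.0
```

Request:
play_rows(
  commands=[
    [[0,0,0,0],[0,0,0,0],[0,0,0,0],[0,0,0,0],[0,0,0,0]],
  ],
  fingers=10,
  force=40,
)

```text
t: 21.9
eef_pos: [518.9, -193.9, 79.9]
eef_rot: [0.999, 0.045, 0.001, 0.0]
wrist_force: [1.2, 1.6, 2.9]
opening: 19.8
grip_force: 41.6
```

Request:
play_rows(
  commands=[
    [[0,0,2,0],[0,0,2,0],[0,0,2,0],[0,0,2,0],[0,0,0,0]],
  ],
)

```text
t: 22.32
eef_pos: [518.2, -193.7, 86.9]
eef_rot: [0.999, 0.045, 0.001, 0.0]
wrist_force: [3.8, 0.6, -2.8]
opening: 18.7
grip_force: 40.8
```

Request:
play_rows(
  commands=[
    [[0,0,5,0],[0,0,5,0],[0,0,5,0],[0,0,5,0],[0,0,5,0]],
  ],
)

```text
t: 22.73
eef_pos: [517.4, -193.7, 112.1]
eef_rot: [0.999, 0.045, -0.0, 0.0]
wrist_force: [1.4, -0.1, -3.5]
opening: 19.1
grip_force: 40.6
```

Request:
play_rows(
  commands=[
    [[0,0,8,0],[0,0,15,0],[0,0,30,0],[0,0,35,0],[0,0,25,0]],
  ],
)

```text
t: 23.15
eef_pos: [516.9, -194.0, 227.4]
eef_rot: [0.999, 0.045, -0.0, 0.001]
wrist_force: [1.2, -0.5, -3.6]
opening: 19.5
grip_force: 40.7
```

Request:
play_rows(
  commands=[
    [[0,0,0,0],[0,0,0,0]],
  ],
)

```text
t: 23.32
eef_pos: [518.0, -194.3, 226.7]
eef_rot: [0.999, 0.045, 0.001, 0.001]
wrist_force: [-0.6, 0.6, -5.6]
opening: 18.9
grip_force: 40.6
```

```bash
python3 - <<'E'
from h import *
s=observe();b=camera('side');a=camera('scene')
marks('side',('tip_a','tip_b'));marks('scene',('tip_a','tip_b'))
cv2.imwrite('pics/s0.png',b);cv2.imwrite('pics/s1.png',a)
p=camera_params('side');C=np.eye(4);C[:3,:3]=R.from_quat(p['attitude']).as_matrix();C[:3,3]=p['position']
P=s['eef_pos'];u,v=proj(C,np.array(p['K']),[P[0],P[1],P[2]-35]);print(u,v)
u,v=int(u),int(v);cv2.imwrite('pics/s2.png',cv2.resize(b[v-40:v+40,u-40:u+40],(600,600),interpolation=cv2.INTER_CUBIC))
print(s['t'],s['eef_pos'],s['opening'],s['wrist_force'])
E
```

```text
tip_a []
tip_b []
tip_a [([700.4, 78.3, 0.4], 0.41)]
tip_b [([700.4, 78.3, 0.4], 0.41)]
244.71809112030016 221.21022163595597
23.3167 [ 517.99823811 -194.33744982  226.6604456 ] 18.885941175360877 [-0.63906902  0.61498595 -5.58708039]
```

View pics/s2.png

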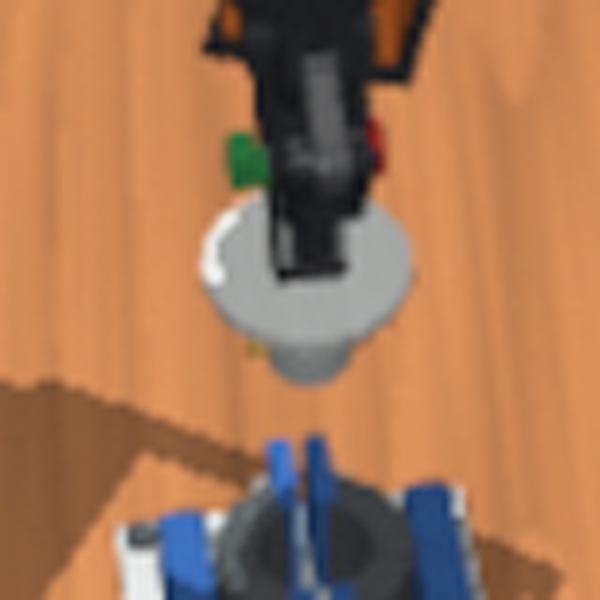

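```bash
python3 - <<'E'
from h import *
C,K=cam_at(522.7,140.3,271.3,-15.1)
f=lambda u,v,z: ray(C,K,(140+u/3,40+v/3),z)[:2]
c=[f(211,227,56),f(402,228,56),f(392,415,56),f(213,411,56)];print(np.round(c,1).tolist(),np.mean(c,0),[np.hypot(*(c[i]-c[i-1])) for i in range(4)])
C,K=cam_at(542,143.1,222,-10.2)
f=lambda u,v,z: ray(C,K,(u*.64,v*.64),z)[:2]
c=[f(333,200,56),f(448,209,56)];print('top edge',c)
c=[f(357,232,56),f(422,235,56)];print('well far edge',c, np.mean(c,0), np.hypot(*(c[1]-c[0])))
a=cv2.imread('pics/w3.png');cv2.imwrite('pics/w3d.png',cv2.resize(a[110:200,190:310],(800,600),interpolation=2))
E
```

```text
[[589.5, 168.5], [569.7, 96.3], [496.8, 118.1], [518.0, 190.0]] [543.47514048 143.2366713 ] [np.float64(74.6736631571993), np.float64(74.81769338213856), np.float64(76.03313922638836), np.float64(74.92491680017686)]
top edge [array([595.80585099, 170.16824032]), array([576.66680091,  96.60424073])]
well far edge [array([572.32333064, 158.8125322 ]), array([562.61122358, 116.17200402])] [567.46727711 137.49226811] 43.73259272682199
```

View pics/w3d.png

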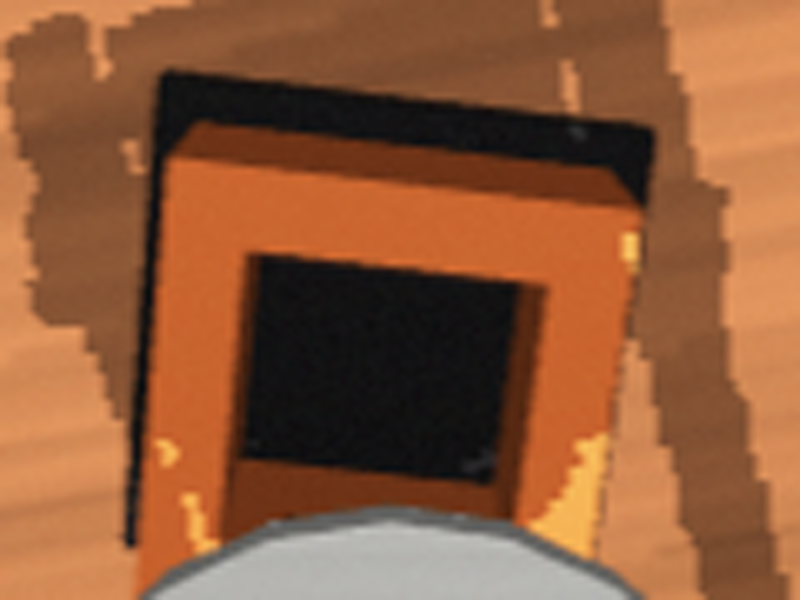

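Request:
play_rows(
  commands=[
    [[2.7,37.5,0,-2.2],[2.7,37.5,0,-2.2],[2.7,37.5,0,-2.2],[2.7,37.5,0,-2.2],[2.7,37.5,0,-2.2]],
  ],
)

```text
t: 24.03
eef_pos: [530.4, -4.5, 223.3]
eef_rot: [0.999, -0.052, -0.001, -0.0]
wrist_force: [1.4, -0.3, -3.8]
opening: 19.4
grip_force: 40.9
```

Request:
play_rows(
  commands=[
    [[2.8,37.5,0,-2.2],[2.8,37.5,0,-2.2],[2.8,37.5,0,-2.2],[2.8,37.5,0,-2.2],[0,0,-20,0]],
  ],
)

```text
t: 24.45
eef_pos: [544.9, 151.4, 207.9]
eef_rot: [0.992, -0.125, 0.004, -0.004]
wrist_force: [1.4, -1.0, -2.9]
opening: 19.2
grip_force: 41.3
```

Request:
play_rows(
  commands=[
    [[0,0,-30,0],[0,0,-25,0],[0,0,-10,0],[0,0,0,0],[0,0,0,0]],
  ],
)

```text
t: 24.87
eef_pos: [542.1, 143.6, 138.9]
eef_rot: [0.992, -0.127, -0.001, 0.0]
wrist_force: [0.7, -0.1, -3.0]
opening: 19.3
grip_force: 41.2
```

```bash
python3 - <<'E'
from h import *
P=[];F=[]
for i,c in enumerate(('wrist','side','wrist','wrist')):
  s=observe();P.append(s['eef_pos']);F.append(s['wrist_force']);a=camera(c)
  if i<2: cv2.imwrite(f'pics/u{i}.png',a)
print(s['t'],np.mean(P,0),np.mean(F,0),s['eef_rot'])
a=cv2.imread('pics/u0.png');b=cv2.imread('pics/u1.png')
cv2.imwrite('pics/u2.png',np.hstack([cv2.resize(a[70:330,140:360],(440,520),interpolation=2),cv2.resize(b[110:240,210:300],(360,520),interpolation=2)]))
E
```

```text
25.0167 [543.46674918 143.72282418 140.58459042] [ 0.4183175  -0.38129352 -3.80636412] [ 9.91844113e-01 -1.27439176e-01  2.06713301e-03 -4.87976304e-04]
```

View pics/u2.png

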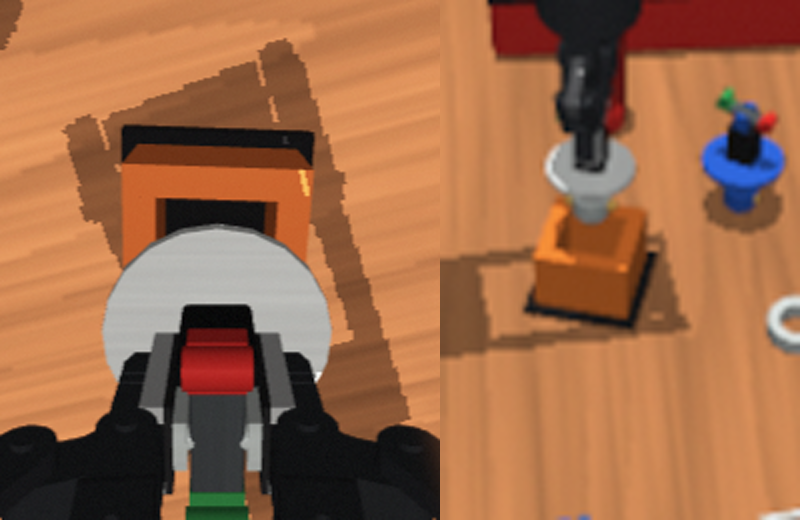

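Request:
play_rows(
  commands=[
    [[0,0,-10,0],[0,0,-10,0],[0,0,-8,0],[0,0,-8,0],[0,0,0,0]],
  ],
)

```text
t: 25.48
eef_pos: [540.1, 143.6, 100.4]
eef_rot: [0.992, -0.127, -0.003, 0.001]
wrist_force: [0.0, 0.1, -4.3]
opening: 19.1
grip_force: 41.1
```

Request:
play_rows(
  commands=[
    [[0,0,-7,0],[0,0,-7,0],[0,0,-6,0],[0,0,0,0]],
  ],
)

```text
t: 25.82
eef_pos: [541.1, 143.7, 81.7]
eef_rot: [0.992, -0.127, -0.002, 0.0]
wrist_force: [-0.6, 0.6, -4.5]
opening: 19.0
grip_force: 41.1
```

Request:
play_rows(
  commands=[
    [[0,0,-3,0],[0,0,-2,0],[0,0,0,0],[0,0,0,0]],
  ],
)

```text
t: 26.15
eef_pos: [542.5, 143.9, 78.6]
eef_rot: [0.992, -0.127, 0.0, -0.0]
wrist_force: [0.2, -0.4, -4.6]
opening: 19.1
grip_force: 41.3
```

Request:
play_rows(
  commands=[
    [[0,0,-2,0],[0,0,0,0],[0,0,0,0]],
  ],
)

```text
t: 26.4
eef_pos: [542.4, 143.9, 76.5]
eef_rot: [0.992, -0.127, 0.0, -0.0]
wrist_force: [-0.1, -0.0, -4.3]
opening: 18.9
grip_force: 41.3
```

Request:
play_rows(
  commands=[
    [[0,0,-1,0],[0,0,0,0],[0,0,0,0]],
  ],
)

```text
t: 26.65
eef_pos: [542.7, 143.9, 76.0]
eef_rot: [0.992, -0.127, 0.0, -0.0]
wrist_force: [-1.8, 0.0, -1.1]
opening: 19.6
grip_force: 41.7
```

Request:
play_rows(
  commands=[
    [[0,0,-0.5,0],[0,0,0,0],[0,0,0,0]],
  ],
)

```text
t: 26.9
eef_pos: [542.7, 143.9, 75.9]
eef_rot: [0.992, -0.127, 0.0, -0.0]
wrist_force: [-3.9, 0.2, 4.3]
opening: 19.2
grip_force: 42.5
```

Request:
play_rows(
  commands=[
    [[0,0,0,0],[0,0,0,0],[0,0,0,0],[0,0,0,0]],
  ],
  fingers=44,
)

```text
t: 27.23
eef_pos: [542.7, 143.8, 74.9]
eef_rot: [0.992, -0.127, 0.0, -0.0]
wrist_force: [-0.8, -0.2, 0.3]
opening: 44.3
grip_force: 0.0
```

Request:
play_rows(
  commands=[
    [[0,0,10,0],[0,0,30,0],[0,0,40,0],[0,0,40,0],[-20,-30,20,0]],
  ],
)

```text
t: 27.65
eef_pos: [527.8, 116.9, 222.0]
eef_rot: [0.992, -0.125, 0.006, -0.002]
wrist_force: [1.8, -1.0, 1.0]
opening: 44.2
grip_force: 0.0
```

Request:
play_rows(
  commands=[
    [[-10,-35,0,0],[0,0,0,0],[0,0,0,0],[0,0,0,0]],
  ],
)

```text
t: 27.98
eef_pos: [512.4, 78.9, 215.2]
eef_rot: [0.992, -0.128, 0.0, -0.0]
wrist_force: [0.0, 0.5, 0.3]
opening: 43.9
grip_force: 0.0
```

```bash
python3 - <<'E'
from h import *
s=observe();marks_=[camera('side'),camera('wrist')]
marks('side',('gauge','handle','red','green'));marks('wrist',('gauge','handle','red','green'))
print(s['t'],s['eef_pos'],s['wrist_force'],s['opening'])
b,a=marks_
cv2.imwrite('pics/f2.png',np.hstack([cv2.resize(a,(440,330)),cv2.resize(b[120:210,210:300],(330,330),interpolation=2)]))
E
```

```text
gauge [([542.4, 142.6, 56.4], 0.82), ([675.4, 229.3, 43.4], 0.73)]
handle [([544.5, 146.5, 86.8], 0.84), ([675.0, 230.4, 72.8], 0.73)]
red [([566.9, 137.6, 116.4], 0.54), ([695.8, 220.8, 102.0], 0.46), ([540.1, 143.5, 56.9], 0.4)]
green [([659.5, 239.1, 112.9], 0.56), ([526.8, 148.7, 120.9], 0.39)]
gauge [([541.3, 140.6, 58.0], 0.95), ([674.6, 231.7, 46.2], 0.73), ([544.9, 140.0, 107.7], 0.47)]
handle [([673.5, 235.8, 73.0], 0.78), ([541.6, 146.6, 83.7], 0.57)]
red [([563.9, 141.6, 115.1], 0.87), ([691.2, 215.8, 103.7], 0.71), ([369.6, 342.9, -0.1], 0.43)]
green [([521.2, 147.7, 117.9], 0.79)]
27.9833 [512.42628073  78.90431588 215.20111706] [0.00678536 0.51382773 0.31039279] 43.93205385260948
```

View pics/f2.png

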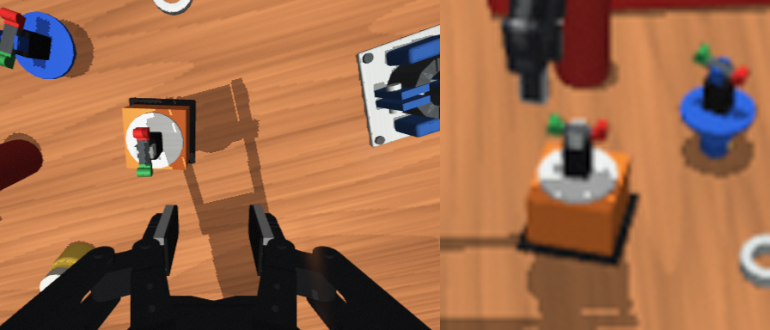

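The gauge sits upright in its stand with the rocker partway, and the gripper is clear of everything.

```bash
python3 -c "
from rig import hand_in
print(hand_in())"
```

```text
the job is handed in; nothing more can be done
None
```

I handed the job in after about 28 s: the gauge is back upright in its stand, and its plungers look locked at roughly the bore's 41 mm. That size is only a coarse reading from one side picture; I stopped pressing red when the force had risen about 3 N (10 N in all) and could not check the lock more finely.

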